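Hang a test coupon and lower it into the beaker

TASK

Start the immersion test: with the stand's rod still up, hang the steel test coupon by its hole on the stand's hook, so that it hangs free above the beaker. Once it has stopped swinging, press the rod's cap all the way down, so that the coupon dips into the beaker and hangs there still and plumb, touching neither the glass nor anything but the hook. Leave the beaker in its place and do not disturb the flask and the vials.

Things in the scene. Friction and masses are not known exactly. Their poses are not given: they have to be found in the camera images.
- stand: Low dipping stand fixed to the bench: grey base plate 200 (x) x 120 (y) x 10 mm, origin at the centre of its underside, +x from the hook towards the column (roughly away from the robot), z up. A round aluminium column (25 mm thick, top 116 mm above the bench) stands at x = +70 mm; a vertical steel rod slides in it. Three 8 mm high pins at x = -30 mm locate the beaker
- dip_rod (a joint): How far the sliding rod, with its hook arm and cap, is pressed down: 0 = fully up, 0.065 m = fully down on its stop; it slides stiffly (a push of some 5 to 7 N) and stays where it is left
- cap_top (a point): Centre of the top of the round black cap (34 mm across) on the sliding rod, over the column; 242 mm above the bench with the rod up. Nothing stands above it. Moves with the rod; axes as the stand's
- hook_bend (a point): Lowest point of the hook (on the axis of its 5 mm round steel bar), where the coupon must hang; 208 mm above the bench with the rod up, straight above the beaker's centre. From here the bar runs almost level in the stand's +x direction to the rod, 100 mm away, and turns up towards -x into the free tip. Axes as the stand's
- hook_tip (a point): Free upper end of the hook's bar: 15 mm to -x of the bend and 22 mm above it; the last 22 mm of the bar rise at 60 degrees to the level, leaning to -x (towards the robot). Axes as the stand's
- coupon: Flat plain dark steel strip 120 (x) x 24 (y) x 6 (z) mm, 0.12 kg, lying flat; origin at the centre of its lower broad face; x along it, its hole lies near the +x end, z across its thickness; once hung it swings for a few seconds
- coupon_hole (a point): Centre of the coupon's through hole, 14 mm across, at half thickness, 12 mm from the strip's +x end; axes as the coupon's
- coupon_foot (a point): Middle of the coupon's other end (-x end), the end that must hang lowest; axes as the coupon's
- beaker: Low glass beaker, 73 mm across, 60 mm high, about 62 mm clear inside, its floor 3 mm thick; origin at the centre of its underside, which stands on the stand's base plate under the hook. With the rod up the hung coupon's foot clears the rim by some 15 to 25 mm; with the rod down the foot is some 17 mm above the beaker's floor
- flask: Small conical glass flask, 71 mm across, 101 mm high, a bystander on the right; origin at the centre of its underside
- vial_a: Small brown-filled vial with a black cap, 27 mm across, 60 mm high, a bystander; origin at the centre of its underside
- vial_b: Small pale vial with a white cap, 27 mm across, 60 mm high, a bystander; origin at the centre of its underside
There are look-alikes about, which are no part of the job. Of the things that look like the coupon, take the one that is farthest from the robot's base at the start. Leave any green look-alike of the beaker alone.

How it is judged:
By the outcome, as a careful person would: the job done as asked, in the order asked, and still so for the second after the job is handed in, with the robot touching nothing.
It also fails if it takes over 61 s, if anything falls off the work surface, if the arm or the gripper's body presses on something with over 40 N, if the wrist force passes 120 N, or if a joint passes its speed limit or range.

ROBOT

A 6-joint arm with a two-finger parallel gripper is mounted at the origin on the work surface; the furniture and walls round the work are solid. World frame = base frame: x ahead of the robot, y to its left, z up, the work surface at z = 0. Lengths are in m, angles in rad, forces in N, time in s.
With the tool pointing down it reaches from about 0.425 to 0.95 m from the base axis. Payload 14.7 kg.
Tool frame: the origin (TCP) lies on the centre line of the jaws, within the pads' length; the fingertips stand 25 mm ahead of it and the grasp point (between the pads) lies 6 mm ahead of it; z points along the fingers, y is the direction in which the jaws open and shut (so a half turn about z gives the same grasp; the last joint's range is limited). The gripper opens to 85 mm and grips with 20 to 120 N. Pads are 22 mm wide; open, the fingers measure 114 mm over their backs; the gripper's body (76 mm by 85 mm) begins 54 mm behind the grasp point. The pads swing forward as they close: fully open they stand 13 mm farther back than shut.
Start: joints at [1.151, 0.48, 1.596, -0, 1.065, -0.047], TCP at [0.237, 0.605, 0.256] pointing down, gripper open.
Joint ranges: [-2.75, 2.75], [-0.82, 2.05], [0.23, 2.67], [-1.56, 4.7], [0.09, 2.69], [-2.92, 2.92]. Speed limits (rad/s): [1.89, 1.89, 2.39, 3.01, 3.01, 3.01].

INTERFACE

Orientations are given as a unit quaternion [x, y, z, w].
In Python, from cell import bot gives the robot as it stands.
- The arm moves only by the shell command python3 -m jog 'ROWS' [FORCE]. ROWS is JSON, a list of rows, each a list of 3 entries, a list of its own where there are three numbers: the shift along the tool's x, y, z in m, then the turn about the tool's z in rad, then the finger opening in m, from 0 to 0.0854. A call has 1 to 12 rows; each row is the pose to reach, as a shift and turn from the pose measured when the call began, along the tool's axes at that moment; what a row does not reach only later rows make up. A row lasts 1/12 s, in which the tool goes at most 41.7 mm and 7.16 degrees, less where a joint would pass 70% of its speed; a pose out of reach is approached as far as the arm can. A call with a gripper value outside its range is refused whole. The fingers move at their own pace and stop on an object; FORCE is the grip in N (left out, the last holds). Time passes only in rows, so rows that repeat a pose let the fingers close. It gives the time, the measured TCP pose, the force and the opening at its end, in the units of the state.
- bot.get_obs(): the state, without advancing time (a new reading comes with each control period).
- bot.snapshot(name): name is "scene" or "top" or "wrist"; returns the picture (384x512x3 uint8, blue, green, red); there is no depth.
- bot.get_calibration(name): a dict with "vertical_fov" (degrees; the focal length in pixels is half the picture's height over the tangent of half this angle, whatever the lens; pixels are square), "cx", "cy" (the principal point, pixels), "R" (3x3) and "t" (3): a world point X has camera coordinates R X + t; the wrist camera has in their place "hand_eye" (4x4, takes a point from camera to tool coordinates, whose origin is the TCP and whose axes are the flange's). Camera axes: x right, y down, z forward; pixel columns grow to the right and rows downward; lengths in m; the calibration is good to about 2 mm. The wrist camera is an equidistant fisheye: a pixel r from the principal point sees the ray r / f radians off the axis. A picture is of the moment at which its call begins: read the wrist's pose just before it. get_calibration takes no time and is no camera call.
- bot.job_done(): hands the job in, once; it reports no verdict.
The state is a dict: "t": time; "qpos": joint angles; "qd": joint speeds; "tau": joint torques, N m; "position": TCP position; "tool_rot": TCP orientation; "contact_force": force on the tool from outside, world axes, zero at the start; "moment": the same for the moment, N m; "finger_gap": finger opening in m.
Only numpy, scipy, OpenCV 4.12 (cv2) and the standard library are available. Lean on these libraries where they do the work, as an engineer would, in place of code of your own. Each camera call takes 0.05 s, during which the arm holds its last target.

## Working session

There is one attempt and no reset: what is moved stays moved. The work goes in short steps, Python scripts to look and compute and a shell command to move; the robot and the scene stay as the last step left them, time stands still between calls to the robot, and variables do not carry over. Pictures are saved under pics/ and viewed, and the job is handed in when it is done.

```bash
mkdir -p pics; ls; cat > h.py <<'E'
import numpy as np, cv2
from cell import bot
from scipy.spatial.transform import Rotation as Rot
def snap(n,f):
    im=bot.snapshot(n); cv2.imwrite('pics/'+f,im); return im
def cal(n): 
    c=bot.get_calibration(n); c['f']=192/np.tan(np.radians(c['vertical_fov'])/2); return c
def ray(n,u,v,obs=None):
    c=cal(n)
    a,b=u-c['cx'],v-c['cy']
    if n!='wrist':
        d=np.array([a/c['f'],b/c['f'],1]); R=np.array(c['R']);t=np.array(c['t'])
        o=-R.T@t; d=R.T@d
    else:
        o_=obs or bot.get_obs(); T=np.array(c['hand_eye']); r=np.hypot(a,b); th=r/c['f']
        d=np.array([np.sin(th)*a/max(r,1e-9),np.sin(th)*b/max(r,1e-9),np.cos(th)])
        Rt=Rot.from_quat(o_['tool_rot']).as_matrix()
        o=Rt@T[:3,3]+np.array(o_['position']); d=Rt@T[:3,:3]@d
    return o,d/np.linalg.norm(d)
def onz(n,u,v,z,obs=None):
    o,d=ray(n,u,v,obs); return o+d*(z-o[2])/d[2]
def tri(rs):
    A=np.zeros((3,3));b=np.zeros(3)
    for o,d in rs:
        P=np.eye(3)-np.outer(d,d);A+=P;b+=P@o
    x=np.linalg.solve(A,b); return x,[np.linalg.norm((np.eye(3)-np.outer(d,d))@(x-o)) for o,d in rs]
def proj(n,X,obs=None):
    c=cal(n)
    if n!='wrist':
        p=np.array(c['R'])@X+np.array(c['t']); return c['cx']+c['f']*p[0]/p[2],c['cy']+c['f']*p[1]/p[2]
    o_=obs or bot.get_obs();T=np.array(c['hand_eye']);Rt=Rot.from_quat(o_['tool_rot']).as_matrix()
    p=T[:3,:3].T@(Rt.T@(np.array(X)-o_['position'])-T[:3,3]); th=np.arctan2(np.hypot(p[0],p[1]),p[2]);k=c['f']*th/np.hypot(p[0],p[1])
    return c['cx']+k*p[0],c['cy']+k*p[1]
def st():
    o=bot.get_obs(); 
    for k in ['t','position','tool_rot','qpos','contact_force','finger_gap']: print(k,np.round(o[k],4).tolist())
    print(np.round(Rot.from_quat(o['tool_rot']).as_matrix(),3).tolist())
    return o
E
python3 - <<'E'
from h import *
o=st()
for n in ['scene','top','wrist']:
    snap(n,n+'0.png'); c=cal(n); print(n,{k:np.round(v,4).tolist() for k,v in c.items()})
E
```

```text
pics
t 0.0
position [0.2366, 0.605, 0.2557]
tool_rot [0.1853, 0.9827, -0.0006, -0.0001]
qpos [1.1514, 0.4809, 1.5969, -0.0, 1.0651, -0.0466]
contact_force [0.0837, 0.571, -0.1305]
finger_gap 0.0856
[[-0.931, 0.364, -0.0], [0.364, 0.931, -0.001], [0.0, -0.001, -1.0]]
scene {'vertical_fov': 42.8836, 'cx': 266.9849, 'cy': 188.0281, 'R': [[0.5739, 0.8189, -0.001], [0.5437, -0.3819, -0.7473], [-0.6124, 0.4283, -0.6645]], 't': [-0.339, -0.1086, 2.1658], 'f': 488.8762}
top {'vertical_fov': 51.8441, 'cx': 258.2265, 'cy': 190.6546, 'R': [[-0.051, -0.9987, -0.006], [-0.9764, 0.0511, -0.21], [0.21, -0.0049, -0.9777]], 't': [0.1119, 0.5324, 1.1435], 'f': 395.0213}
wrist {'vertical_fov': 65.7065, 'cx': 256.1015, 'cy': 189.9893, 'hand_eye': [[-0.0003, -0.9445, -0.3284, 0.0848], [1.0, -0.0, -0.001, -0.0005], [0.0009, -0.3284, 0.9445, -0.118], [0.0, 0.0, 0.0, 1.0]], 'f': 297.3186}
```

View pics/scene0.png

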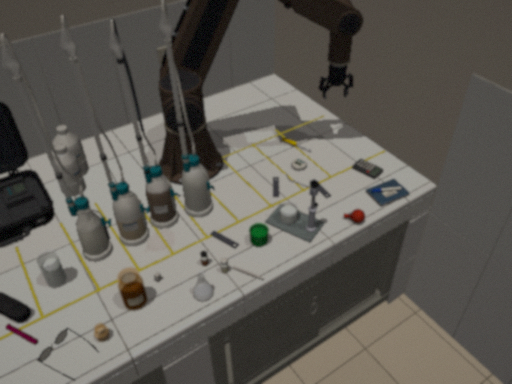

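View pics/top0.png

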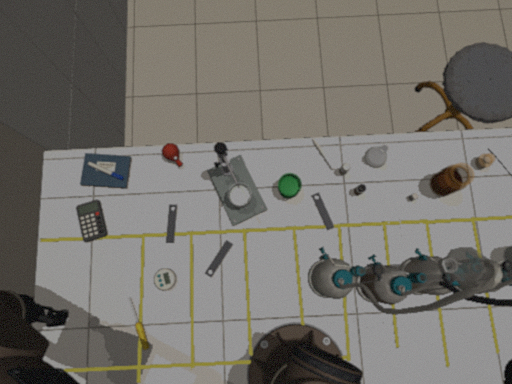

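View pics/wrist0.png

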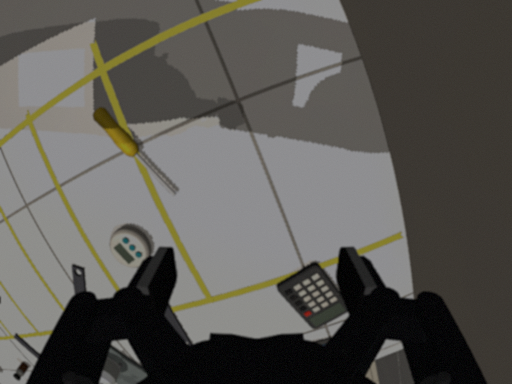

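```bash
python3 - <<'E'
from h import *
t=cv2.imread('pics/top0.png');s=cv2.imread('pics/scene0.png')
cv2.imwrite('pics/topc.png',cv2.resize(t[130:290,140:400],None,fx=3,fy=3,interpolation=cv2.INTER_CUBIC))
cv2.imwrite('pics/scc.png',cv2.resize(s[160:300,190:380],None,fx=4,fy=4,interpolation=cv2.INTER_CUBIC))
for u,v in [(171,223),(219,258),(322,211),(238,196),(289,186)]:
    p=onz('top',u,v,0.006); print(u,v,p.round(3),np.hypot(*p[:2]).round(3),np.round(proj('scene',p)))
E
```

```text
171 223 [0.459 0.361 0.006] 0.584 [320. 188.]
219 258 [0.344 0.215 0.006] 0.406 [275. 186.]
322 211 [ 0.473 -0.112  0.006] 0.486 [224. 238.]
238 196 [0.534 0.149 0.006] 0.555 [290. 219.]
289 186 [ 0.558 -0.014  0.006] 0.559 [259. 241.]
```

View pics/topc.png

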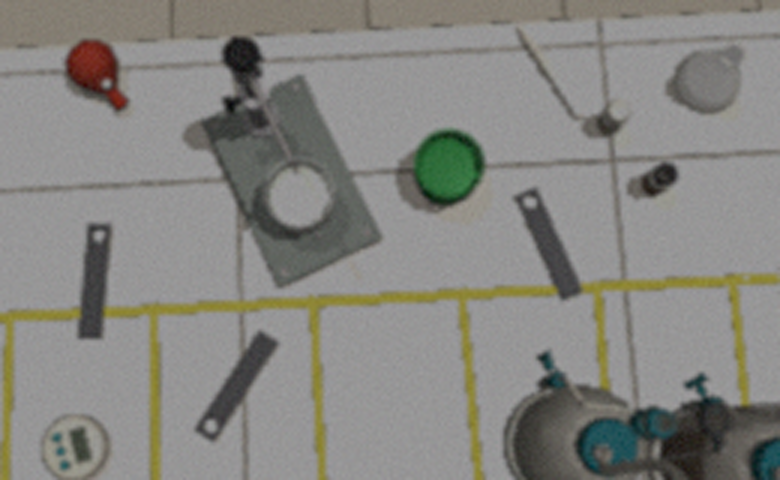

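View pics/scc.png

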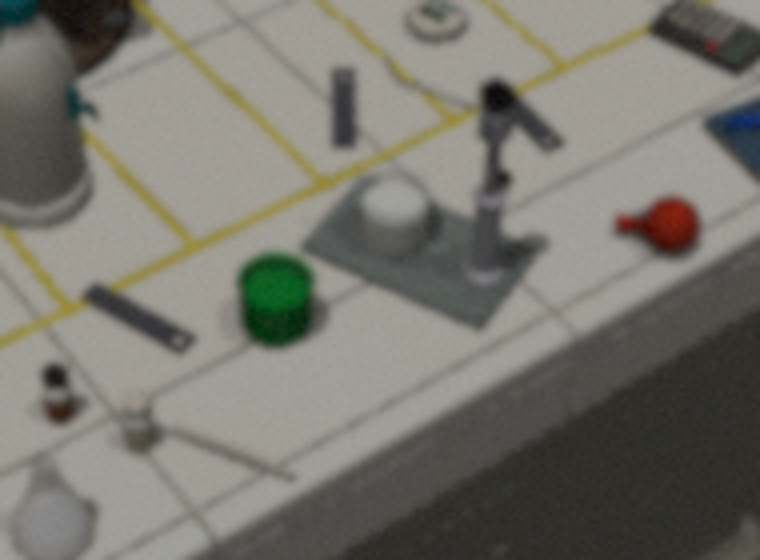

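```bash
python3 - <<'E'
from h import *
t=cv2.imread('pics/top0.png')
# coupon
g=t[195:255,150:195].max(axis=2)
m=(g<95).astype(np.uint8)
n,l,s,c=cv2.connectedComponentsWithStats(m); i=1+np.argmax(s[1:,4]); print(s[i])
cs,_=cv2.findContours((l==i).astype(np.uint8),cv2.RETR_EXTERNAL,cv2.CHAIN_APPROX_NONE)
r=cv2.minAreaRect(max(cs,key=len)); b=cv2.boxPoints(r)+[150,195]; print(b.round(1).tolist())
P=np.array([onz('top',u,v,0.006) for u,v in b]);print(P.round(4).tolist(), [np.linalg.norm(P[k]-P[(k+1)%4]).round(4) for k in range(4)], P.mean(0).round(4))
o=bot.get_obs()
print('coupon in wrist',[np.round(proj('wrist',p,o)) for p in P])
# plate corners
C=np.array([(302,75),(203,122),(279,287),(382,240)])/3+[140,130]
Q=np.array([onz('top',u,v,0.01) for u,v in C]);print(Q.round(4).tolist(),[np.linalg.norm(Q[k]-Q[(k+1)%4]).round(4) for k in range(4)])
ctr=Q.mean(0);ax=(Q[0]+Q[1]-Q[2]-Q[3])[:2];ax/=np.linalg.norm(ax);print('stand',ctr.round(4),ax.round(4),np.degrees(np.arctan2(ax[1],ax[0])))
for nm,xs,z in [('hook',-.03,.208),('tip',-.045,.230),('cap',.07,.242)]:
    X=np.r_[ctr[:2]+ax*xs,z];print(nm,X.round(4),np.round(proj('top',X),1),np.round(proj('scene',X),1))
E
```

```text
[ 16  10  11  38 269]
[[165.6, 241.9], [169.0, 204.4], [176.4, 205.0], [173.0, 242.5]]
[[0.4017, 0.3781, 0.006], [0.5189, 0.3672, 0.006], [0.5156, 0.3439, 0.006], [0.3985, 0.3553, 0.006]] [np.float64(0.1177), np.float64(0.0235), np.float64(0.1176), np.float64(0.0231)] [0.4587 0.3611 0.006 ]
coupon in wrist [array([165., 300.]), array([193., 346.]), array([181., 347.]), array([153., 302.])]
[[0.6678, 0.1346, 0.01], [0.6212, 0.2421, 0.01], [0.4406, 0.1679, 0.01], [0.4842, 0.0588, 0.01]] [np.float64(0.1172), np.float64(0.1953), np.float64(0.1175), np.float64(0.1987)]
stand [0.5535 0.1508 0.01  ] [0.9246 0.381 ] 22.39709291085782
hook [0.5257 0.1394 0.208 ] [237.4 184.1] [288.2 179.3]
tip [0.5119 0.1337 0.23  ] [239.3 187.2] [284.8 173.2]
cap [0.6182 0.1775 0.242 ] [220.7 147.6] [313.2 182. ]
```

Candidates (top view): strip A at (171,223), r≈0.58 m; strip B (219,258), r≈0.41; strip C (322,211), r≈0.49. A is farthest, so it is the coupon; its hole is at the far end (~(172,209)). The beaker is the clear/white one on the plate at (238,196), and the green one at (289,186) is left alone. I'll turn the camera outward and look closely at A.

```bash
python3 -m jog '[[[-0.286,-0.149,0],1.43,0.05],[[-0.286,-0.149,0],1.43,0.05],[[-0.286,-0.149,0],1.43,0.05],[[-0.286,-0.149,0],1.43,0.05],[[-0.286,-0.149,0],1.43,0.05],[[-0.286,-0.149,0],1.43,0.05],[[-0.286,-0.149,0],1.43,0.05],[[-0.286,-0.149,0],1.43,0.05],[[-0.286,-0.149,0],1.43,0.05],[[-0.286,-0.149,0],1.43,0.05],[[-0.286,-0.149,0],1.43,0.05],[[-0.286,-0.149,0],1.43,0.05]]' 40; python3 -c "
from h import *
st()"
```

```text
t: 1.15
position: [0.4488, 0.3617, 0.2557]
tool_rot: [0.787, 0.617, -0.001, 0.0]
contact_force: [0.1, 0.6, -0.1]
finger_gap: 0.0502
t 1.15
position [0.4488, 0.3617, 0.2557]
tool_rot [0.7868, 0.6172, -0.0006, 0.0002]
qpos [0.626, 0.3789, 1.7683, -0.0005, 0.9957, 0.8667]
contact_force [0.1453, 0.6374, -0.1481]
finger_gap 0.0502
[[0.238, 0.971, -0.001], [0.971, -0.238, -0.001], [-0.001, -0.0, -1.0]]
```

```bash
python3 -m jog '[[[0,0,0.03],1.424,0.05],[[0,0,0.03],1.424,0.05],[[0,0,0.03],1.424,0.05],[[0,0,0.03],1.424,0.05],[[0,0,0.03],1.424,0.05],[[0,0,0.03],1.424,0.05],[[0,0,0.03],1.424,0.05],[[0,0,0.03],1.424,0.05],[[0,0,0.03],1.424,0.05],[[0,0,0.03],1.424,0.05],[[0,0,0.03],1.424,0.05],[[0,0,0.03],1.424,0.05]]' 40; python3 - <<'E'
from h import *
o=st(); im=snap('wrist','w1.png')
import pickle; pickle.dump(o,open('o1.pkl','wb'))
E
```

```text
t: 2.15
position: [0.4487, 0.3616, 0.2256]
tool_rot: [0.999, -0.051, -0.0, 0.001]
contact_force: [-0.6, -0.1, -0.5]
finger_gap: 0.0499
t 2.15
position [0.4487, 0.3616, 0.2256]
tool_rot [0.9987, -0.0506, -0.0005, 0.0007]
qpos [0.626, 0.412, 1.8003, -0.0005, 0.9309, 2.2983]
contact_force [-0.5724, -0.1016, -0.4545]
finger_gap 0.0499
[[0.995, -0.101, -0.001], [-0.101, -0.995, -0.001], [-0.001, 0.001, -1.0]]
```

View pics/w1.png

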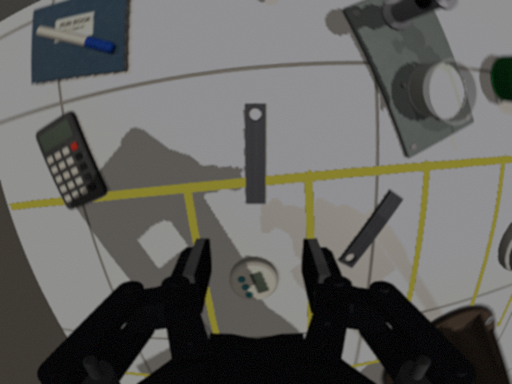

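Strip A in the wrist view: body from (256,104) to (256,203), hole at (256,115). The near strip B is at (370,228). Measuring it now.

```bash
cat > meas.py <<'E'
from h import *
def coupon(im,o,x0,x1,y0,y1,z=0.006,th=95):
    g=cv2.GaussianBlur(im,(3,3),0).max(axis=2)[y0:y1,x0:x1]
    m=(g<th).astype(np.uint8)
    n,l,s,c=cv2.connectedComponentsWithStats(m); i=1+np.argmax(s[1:,4])
    cs,h=cv2.findContours((l==i).astype(np.uint8),cv2.RETR_CCOMP,cv2.CHAIN_APPROX_NONE)
    ex=max(cs,key=len).reshape(-1,2)+[x0,y0]
    W=np.array([onz('wrist',u,v,z,o) for u,v in ex])[:,:2]
    r=cv2.minAreaRect((W*1000).astype(np.float32)); b=cv2.boxPoints(r)/1000
    print('size',np.round(r[1],1),'ctr',np.round(np.array(r[0])/1000,4))
    e=max([(b[1]-b[0]),(b[2]-b[1])],key=np.linalg.norm); e=e/np.linalg.norm(e)
    if e[0]<0:e=-e
    print('yaw',np.degrees(np.arctan2(e[1],e[0])))
    for c_ in cs:
        if len(c_)<len(ex):
            mu=c_.reshape(-1,2).mean(0)+[x0,y0]; p=onz('wrist',*mu,z,o)[:2]; print('inner',len(c_),mu.round(1),p.round(4),((p-np.array(r[0])/1000)@e).round(4))
    return np.array(r[0])/1000,e
E
python3 - <<'E'
from meas import *
import pickle;o=pickle.load(open('o1.pkl','rb'));im=cv2.imread('pics/w1.png')
for th in (80,95,110):coupon(im,o,225,290,95,212,th=th)
cv2.imwrite('pics/w1c.png',cv2.resize(im[90:215,200:320],None,fx=4,fy=4))
E
```

```text
size [ 22.4 117.6] ctr [0.4592 0.3614]
yaw -5.438719
inner 38 [255.  113.6] [0.5067 0.3559] 0.0478
size [ 24.  118.9] ctr [0.4586 0.3611]
yaw -5.483413
inner 36 [254.6 113.5] [0.5068 0.3563] 0.0485
size [ 24.8 120.1] ctr [0.4592 0.3614]
yaw -5.3905587
inner 32 [254.6 113.6] [0.5068 0.3563] 0.0479
```

View pics/w1c.png

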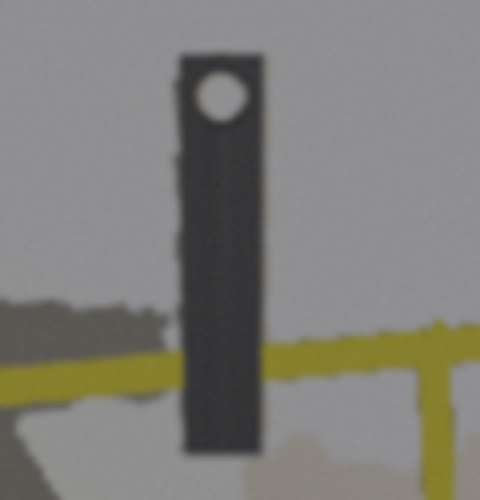

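The close crop shows a plain dark strip with its hole near the far end, and the size (24×119 mm) and hole position (48 mm from centre) agree. Descending to grasp it 10 mm to the foot side of centre.

```bash
python3 -m jog '[[[0,-0.0006,0.04],0,0.045],[[0,-0.0006,0.08],0,0.045],[[0,-0.0006,0.12],0,0.045],[[0,-0.0006,0.15],0,0.045],[[0,-0.0006,0.175],0,0.045],[[0,-0.0006,0.19],0,0.045],[[0,-0.0006,0.199],0,0.045],[[0,-0.0006,0.199],0,0.045],[[0,-0.0006,0.199],0,0.045]]' 40
```

```text
t: 2.95
position: [0.4486, 0.362, 0.0268]
tool_rot: [0.999, -0.051, -0.001, 0.001]
contact_force: [0.3, 0.3, 0.8]
finger_gap: 0.0446
```

```bash
python3 -m jog '[[[0,0,0],0,0.015],[[0,0,0],0,0.015],[[0,0,0],0,0.015],[[0,0,0],0,0.015],[[0,0,0],0,0.015],[[0,0,0],0,0.015]]' 40
```

```text
t: 3.45
position: [0.4494, 0.3626, 0.0283]
tool_rot: [0.999, -0.051, 0.0, 0.0]
contact_force: [-0.2, -0.6, 6.5]
finger_gap: 0.0218
```

```bash
python3 -m jog '[[[0,0,0],0,0.015],[[0,0,-0.001],0,0.015],[[0,0,-0.002],0,0.015]]' 40;  python3 -m jog '[[[0,0,-0.01],0,0.015],[[0,0,-0.03],0,0.015],[[0,0,-0.05],0,0.015],[[0,0,-0.06],0,0.015],[[0,0,-0.06],0,0.015]]'; python3 - <<'E'
from h import *
o=st(); im=snap('wrist','w2.png')
import pickle; pickle.dump(o,open('o2.pkl','wb'))
E
```

```text
t: 3.7
position: [0.4496, 0.3627, 0.0309]
tool_rot: [0.999, -0.05, 0.001, -0.0]
contact_force: [0.4, -0.3, -1.5]
finger_gap: 0.0216
t: 4.12
position: [0.4507, 0.3636, 0.0936]
tool_rot: [0.999, -0.05, 0.002, -0.001]
contact_force: [0.7, 1.3, -1.3]
finger_gap: 0.0218
t 4.1167
position [0.4507, 0.3636, 0.0936]
tool_rot [0.9987, -0.0504, 0.0022, -0.0015]
qpos [0.6267, 0.5902, 1.899, -0.0007, 0.6471, 2.299]
contact_force [0.6578, 1.2802, -1.2667]
finger_gap 0.0218
[[0.995, -0.101, 0.005], [-0.101, -0.995, 0.003], [0.004, -0.003, -1.0]]
```

View pics/w2.png

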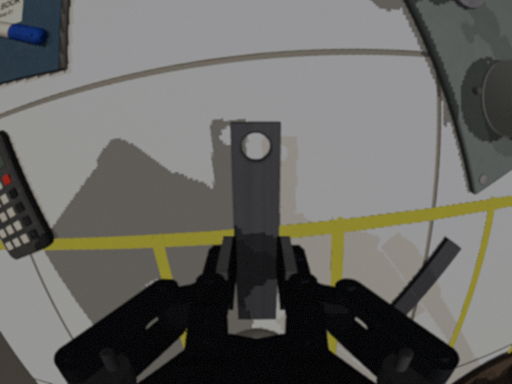

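The coupon is held: body at (256,220), hole at (257,146). The weight reads ≈1.3 N, as expected for 0.12 kg. Lifting it and moving to a standoff in front of the hook tip, aligned with the stand.

```bash
python3 -m jog '[[[0,0.01,-0.038],-0.05,0.015],[[0,0.03,-0.075],-0.15,0.015],[[0.003,0.06,-0.1],-0.26,0.015],[[0.005,0.1,-0.12],-0.38,0.015],[[0.01,0.13,-0.14],-0.492,0.015],[[0.0105,0.16,-0.16],-0.492,0.015],[[0.0105,0.19,-0.18],-0.492,0.015],[[0.0105,0.22,-0.196],-0.492,0.015],[[0.0105,0.25,-0.196],-0.492,0.015],[[0.0105,0.262,-0.196],-0.492,0.015],[[0.0105,0.262,-0.196],-0.492,0.015],[[0.0105,0.262,-0.196],-0.492,0.015]]' 40; python3 - <<'E'
from h import *
o=st(); im=snap('wrist','w3.png')
import pickle; pickle.dump(o,open('o3.pkl','wb'))
cv2.imwrite('pics/w3c.png',cv2.resize(im[:260,120:460],None,fx=2.2,fy=2.2,interpolation=cv2.INTER_CUBIC))
E
```

```text
t: 5.17
position: [0.4334, 0.1006, 0.287]
tool_rot: [0.981, 0.193, 0.001, -0.001]
contact_force: [0.2, 0.1, -2.0]
finger_gap: 0.0219
t 5.1667
position [0.4334, 0.1006, 0.287]
tool_rot [0.9811, 0.1934, 0.0014, -0.0007]
qpos [0.1588, 0.1527, 2.0061, 0.0018, 0.98, 1.3394]
contact_force [0.2486, 0.1189, -2.024]
finger_gap 0.0219
[[0.925, 0.379, 0.002], [0.379, -0.925, 0.002], [0.003, -0.001, -1.0]]
```

View pics/w3.png

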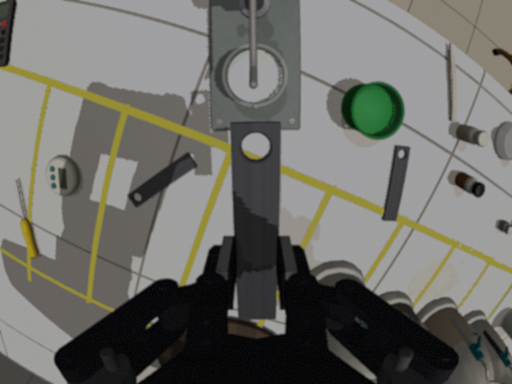

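View pics/w3c.png

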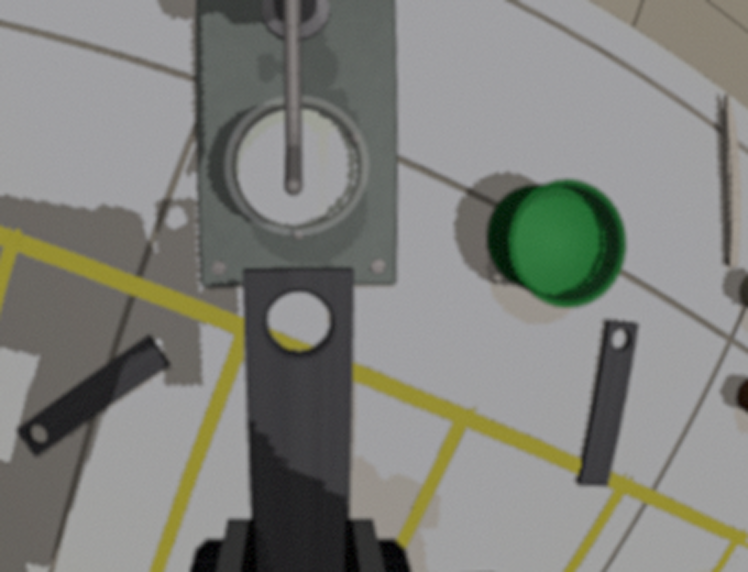

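The hook tip is at (253.6,84.5), with its bar running straight up the image over the beaker. The held coupon's hole is at (256,146).

```bash
python3 - <<'E'
from meas import *
import pickle
o=pickle.load(open('o3.pkl','rb'));im=cv2.imread('pics/w3.png')
g=im.max(axis=2)
# hole blob
m=(g[128:165,235:280]>100).astype(np.uint8)
n,l,s,c=cv2.connectedComponentsWithStats(m)
for i in range(1,n):
    if s[i,4]>50: print(s[i],c[i]+[235,128])
tp=(253.6,84.5)
Rt=Rot.from_quat(o['tool_rot']).as_matrix();P0=np.array(o['position'])
X=onz('wrist',*tp,.230,o);print('tip world',X.round(4),'tool',(Rt.T@(X-P0)).round(4))
for dz in (.022,.025,.028):
    # hole top face plane in tool
    H=onz('wrist',256.3,146,P0[2]-dz,o);print(dz,'hole tool',(Rt.T@(H-P0)).round(4))
# other end/edges of coupon at row 124 & col
for dz in (.019,.022,.025):
    a,b,e1,e2=[Rt.T@(onz('wrist',u,v,P0[2]-dz,o)-P0) for u,v in [(230,123),(280,123),(233,200),(279,200)]]
    print(dz,'end',a.round(4),b.round(4),'width',np.linalg.norm(a-b).round(4),np.linalg.norm(e1-e2).round(4))
# plate direction
for u,v in [(213,128),(300,128),(211,20),(299,20)]: print(onz('wrist',u,v,.01,o).round(4))
# bar axis: points along bar at z~.208
for u,v in [(253.5,75),(252.5,40),(252,10)]: print('bar',onz('wrist',u,v,.209,o).round(4))
E
```

```text
[  6   5  29  26 589] [255.28183362 145.44142615]
tip world [0.5142 0.135  0.23  ] tool [ 0.0876 -0.0011  0.0573]
0.022 hole tool [0.0576 0.0004 0.0222]
0.025 hole tool [0.057  0.0004 0.0252]
0.028 hole tool [0.0565 0.0004 0.0282]
0.019 end [ 0.0691 -0.0117  0.0192] [0.0691 0.0113 0.0192] width 0.0231 0.0228
0.022 end [ 0.0688 -0.012   0.0222] [0.0687 0.0116 0.0222] width 0.0236 0.0233
0.025 end [ 0.0684 -0.0122  0.0252] [0.0684 0.0118 0.0252] width 0.0241 0.0238
[0.4448 0.1671 0.01  ]
[0.489  0.0594 0.01  ]
[0.5803 0.2239 0.01  ]
[0.6237 0.1176 0.01  ]
bar [0.5204 0.1377 0.209 ]
bar [0.5419 0.1472 0.209 ]
bar [0.561  0.1554 0.209 ]
```

```bash
python3 -m jog '[[[0.01,-0.0005,0],-0.01,0.015],[[0.02,-0.0005,0.005],-0.01,0.015],[[0.027,-0.0005,0.012],-0.01,0.015],[[0.0305,-0.0005,0.018],-0.01,0.015],[[0.0305,-0.0005,0.020],-0.01,0.015],[[0.0305,-0.0005,0.020],-0.01,0.015]]' 40; python3 - <<'E'
from h import *
o=st(); im=snap('wrist','w4.png')
import pickle; pickle.dump(o,open('o4.pkl','wb'))
cv2.imwrite('pics/w4c.png',cv2.resize(im[60:240,180:330],None,fx=3.3,fy=3.3,interpolation=cv2.INTER_CUBIC))
s=snap('scene','s4.png');cv2.imwrite('pics/s4c.png',cv2.resize(s[110:270,210:390],None,fx=4,fy=3.7,interpolation=cv2.INTER_CUBIC))
E
```

```text
t: 5.72
position: [0.461, 0.1136, 0.2658]
tool_rot: [0.98, 0.199, 0.0, -0.001]
contact_force: [-0.5, -0.2, -0.7]
finger_gap: 0.0215
t 5.7167
position [0.461, 0.1136, 0.2658]
tool_rot [0.98, 0.1991, 0.0002, -0.0008]
qpos [0.1766, 0.2236, 1.9735, 0.0019, 0.9441, 1.3454]
contact_force [-0.5339, -0.1643, -0.7071]
finger_gap 0.0215
[[0.921, 0.39, 0.0], [0.39, -0.921, 0.002], [0.001, -0.001, -1.0]]
```

View pics/w4c.png

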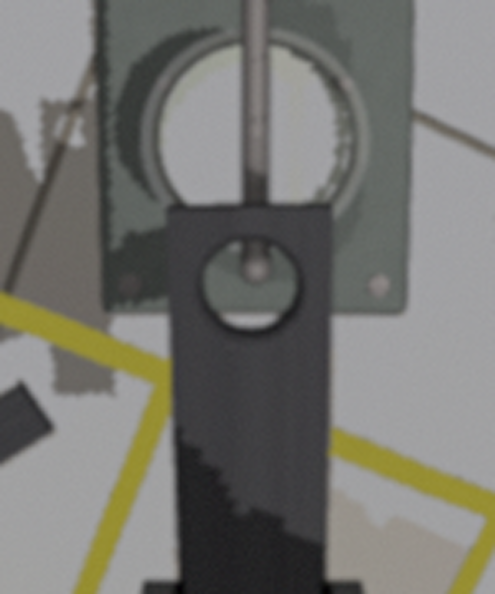

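View pics/s4c.png

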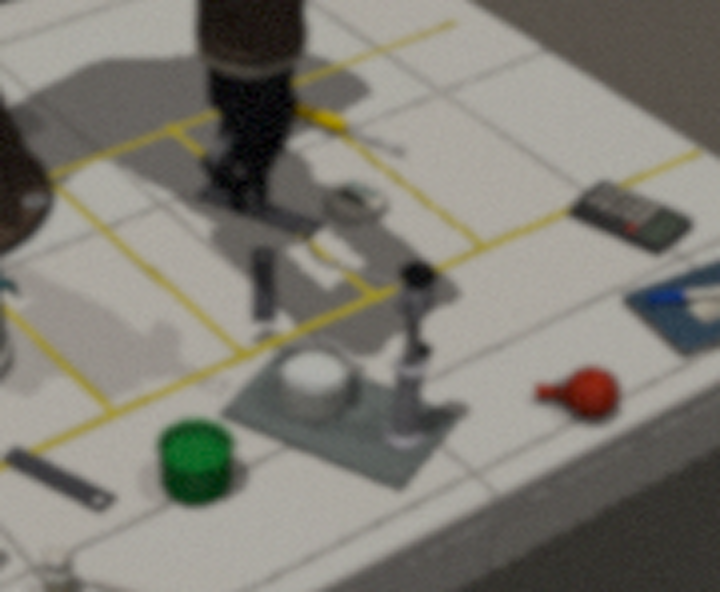

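```bash
python3 - <<'E'
from h import *
import pickle
o=pickle.load(open('o4.pkl','rb'))
Rt=Rot.from_quat(o['tool_rot']).as_matrix();P0=np.array(o['position'])
f=lambda a,b,z:(Rt.T@(onz('wrist',a/3.3+180,b/3.3+60,z,o)-P0)).round(4)
print('tip',f(256,268,.231),onz('wrist',256/3.3+180,268/3.3+60,.231,o).round(4)); print('hole top',f(251,284,P0[2]-.0225)); print('bar',f(257,100,.211),f(258,20,.211))
print('bar under coupon edge', f(257,190,.212))
E
```

```text
tip [0.0577 0.0011 0.0349] [0.5146 0.1351 0.231 ]
hole top [0.0575 0.0003 0.0225]
bar [0.0842 0.0014 0.0549] [0.0983 0.0016 0.0549]
bar under coupon edge [0.0684 0.0014 0.0539]
```

```bash
python3 -m jog '[[[0.0002,0.0008,0.004],0,0.015],[[0.0008,0.0008,0.008],0,0.015],[[0.002,0.0008,0.011],0,0.015],[[0.0037,0.0008,0.014],0,0.015],[[0.0055,0.0008,0.017],0,0.015],[[0.007,0.0008,0.020],0,0.015],[[0.0078,0.0008,0.022],0,0.015],[[0.0078,0.0008,0.022],0,0.015]]' 40; python3 - <<'E'
from h import *
o=st(); im=snap('wrist','w5.png')
import pickle; pickle.dump(o,open('o5.pkl','wb'))
cv2.imwrite('pics/w5c.png',cv2.resize(im[60:240,180:330],None,fx=3.3,fy=3.3,interpolation=cv2.INTER_CUBIC))
E
```

```text
t: 6.48
position: [0.4688, 0.1158, 0.2444]
tool_rot: [0.98, 0.199, 0.001, -0.001]
contact_force: [-1.0, 0.6, -1.2]
finger_gap: 0.0219
t 6.4833
position [0.4688, 0.1158, 0.2444]
tool_rot [0.98, 0.1989, 0.0008, -0.0008]
qpos [0.1782, 0.2613, 1.9838, 0.002, 0.8949, 1.3474]
contact_force [-1.0075, 0.6202, -1.2174]
finger_gap 0.0219
[[0.921, 0.39, 0.001], [0.39, -0.921, 0.002], [0.002, -0.001, -1.0]]
```

View pics/w5c.png

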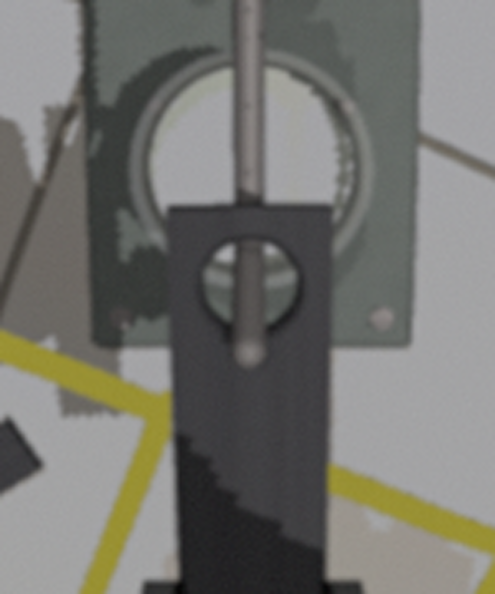

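The hook's tip is now threaded through the hole and centred, at (248,352) in the crop, above the plate. Easing it down along the bar towards the bend.

```bash
python3 -m jog '[[[0.001,0,0.0015],0,0.015],[[0.002,0,0.003],0,0.015],[[0.002,0,0.004],0,0.015],[[0.002,0,0.0045],0,0.015],[[0.002,0,0.0045],0,0.015]]' 20; python3 -m jog '[[[0,0,0.001],0,0.015],[[0,0,0.002],0,0.015]]' 20
```

```text
t: 6.95
position: [0.4707, 0.1166, 0.24]
tool_rot: [0.98, 0.199, 0.001, -0.001]
contact_force: [0.4, 0.7, -1.0]
finger_gap: 0.0217
t: 7.12
position: [0.4708, 0.1166, 0.2381]
tool_rot: [0.98, 0.199, 0.001, -0.001]
contact_force: [-0.2, 0.1, -1.0]
finger_gap: 0.022
```

```bash
python3 -m jog '[[[0,0,0.001],0,0.015],[[0,0,0.002],0,0.015]]' 20; python3 -m jog '[[[0,0,0.001],0,0.015],[[0,0,0.002],0,0.015]]' 20; python3 - <<'E'
from h import *
o=st(); im=snap('wrist','w6.png')
cv2.imwrite('pics/w6c.png',cv2.resize(im[60:240,180:330],None,fx=3.3,fy=3.3,interpolation=cv2.INTER_CUBIC))
E
```

```text
t: 7.28
position: [0.4708, 0.1166, 0.236]
tool_rot: [0.98, 0.199, 0.001, -0.001]
contact_force: [-0.3, -0.6, -0.2]
finger_gap: 0.0214
t: 7.45
position: [0.4707, 0.1166, 0.2339]
tool_rot: [0.98, 0.199, 0.001, -0.001]
contact_force: [-0.0, 0.5, 0.8]
finger_gap: 0.0217
t 7.45
position [0.4707, 0.1166, 0.2339]
tool_rot [0.98, 0.1989, 0.0011, -0.0008]
qpos [0.1792, 0.2776, 1.9919, 0.002, 0.8701, 1.3482]
contact_force [-0.0163, 0.5462, 0.7664]
finger_gap 0.0217
[[0.921, 0.39, 0.002], [0.39, -0.921, 0.002], [0.002, -0.001, -1.0]]
```

View pics/w6c.png

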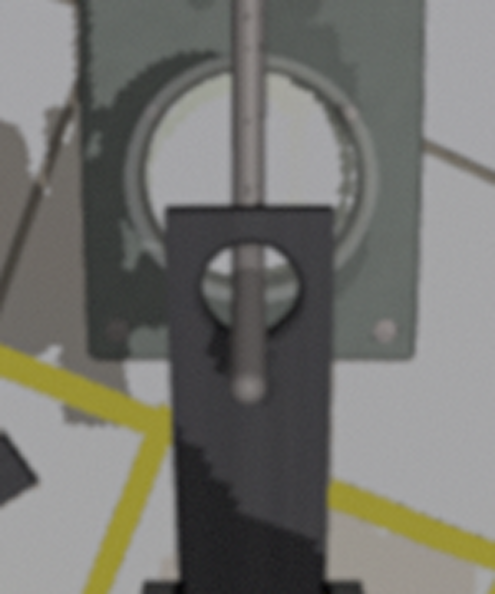

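```bash
python3 -m jog '[[[0,0,0.001],0,0.015],[[0,0,0.002],0,0.015]]' 20; python3 -c "
from h import *
o=bot.get_obs();print(o['contact_force'],o['moment'])"
```

```text
t: 7.67
position: [0.4707, 0.1166, 0.2318]
tool_rot: [0.98, 0.199, 0.001, -0.001]
contact_force: [-1.4, 0.6, 2.2]
finger_gap: 0.0219
[-1.37022419  0.57276119  2.18199779] [0.08891448 0.06687061 0.02825008]
```

```bash
python3 -m jog '[[[0,0,0],0,0.022],[[0,0,0],0,0.0223]]' 20; python3 -m jog '[[[0,0,0],0,0.0226],[[0,0,0],0,0.0229]]' 20;python3 - <<'E'
from h import *
o=st(); im=snap('wrist','w7.png')
cv2.imwrite('pics/w7c.png',cv2.resize(im[60:240,180:330],None,fx=3.3,fy=3.3,interpolation=cv2.INTER_CUBIC))
t=snap('top','t7.png');cv2.imwrite('pics/t7c.png',cv2.resize(t[130:240,190:290],None,fx=5,fy=5,interpolation=cv2.INTER_CUBIC))
E
```

```text
t: 7.83
position: [0.4707, 0.1166, 0.2318]
tool_rot: [0.98, 0.199, 0.001, -0.001]
contact_force: [-1.3, -1.3, 1.8]
finger_gap: 0.0229
t: 8.0
position: [0.4708, 0.1166, 0.2318]
tool_rot: [0.98, 0.199, 0.001, -0.001]
contact_force: [-0.2, 0.4, 1.0]
finger_gap: 0.0232
t 8.0
position [0.4708, 0.1166, 0.2318]
tool_rot [0.98, 0.1989, 0.0011, -0.0007]
qpos [0.1791, 0.2804, 1.9942, 0.002, 0.8648, 1.3482]
contact_force [-0.199, 0.3881, 0.9812]
finger_gap 0.0232
[[0.921, 0.39, 0.002], [0.39, -0.921, 0.002], [0.003, -0.001, -1.0]]
```

View pics/w7c.png

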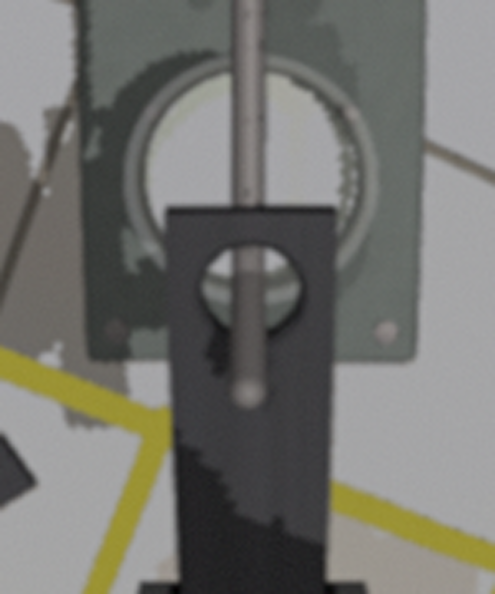

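View pics/t7c.png

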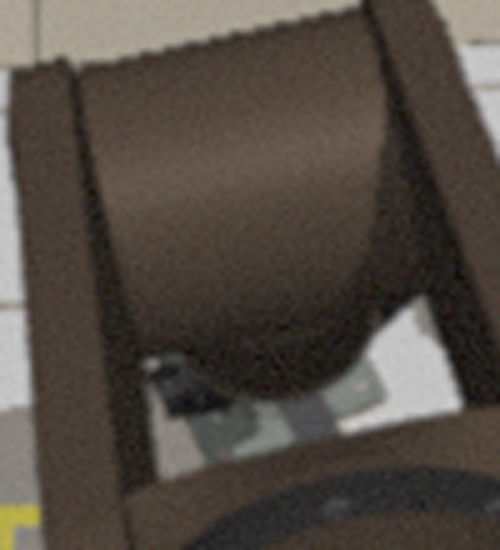

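```bash
python3 -m jog '[[[0,0,0.001],0,0.0231],[[0,0,0.002],0,0.0231]]' 20; python3 -m jog '[[[0,0,0.001],0,0.0231],[[0,0,0.002],0,0.0231]]' 20
```

```text
t: 8.27
position: [0.4708, 0.1166, 0.2297]
tool_rot: [0.98, 0.199, 0.001, -0.001]
contact_force: [-0.7, -0.4, 0.7]
finger_gap: 0.0233
t: 8.43
position: [0.4708, 0.1166, 0.2276]
tool_rot: [0.98, 0.199, 0.001, -0.001]
contact_force: [-0.5, 0.5, -0.2]
finger_gap: 0.0231
```

```bash
python3 -m jog '[[[0,0,0.002],0,0.0231],[[0,0,0.004],0,0.0231]]' 20; python3 - <<'E'
from h import *
im=snap('wrist','w8.png')
cv2.imwrite('pics/w8c.png',cv2.resize(im[60:280,180:330],None,fx=2.7,fy=2.7,interpolation=cv2.INTER_CUBIC))
t=snap('scene','s8.png');cv2.imwrite('pics/s8c.png',cv2.resize(t[140:230,240:340],None,fx=6,fy=6,interpolation=cv2.INTER_CUBIC))
E
```

```text
t: 8.6
position: [0.4709, 0.1166, 0.2234]
tool_rot: [0.98, 0.199, 0.001, -0.001]
contact_force: [-0.2, 0.8, 0.1]
finger_gap: 0.0233
```

View pics/w8c.png

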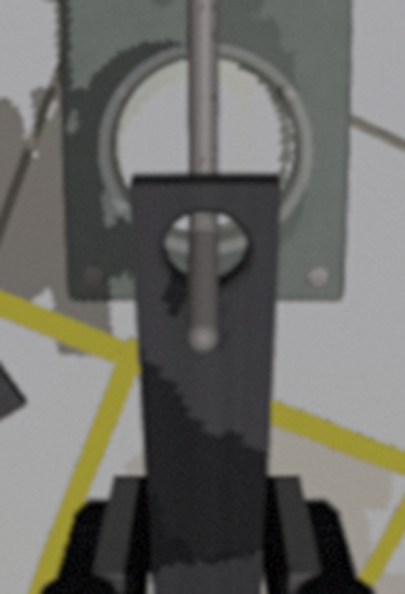

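View pics/s8c.png

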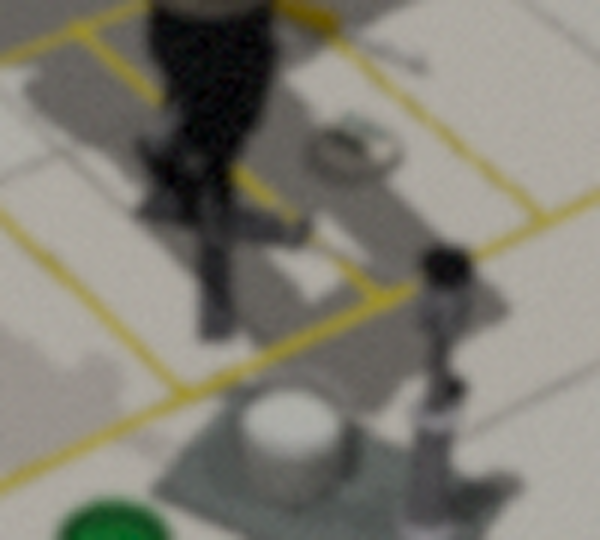

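Pivoting in the loosened grip works: the coupon is tilting foot-down, the force is near zero, and the cap is still at its start pixel (314,184). Continuing along the arc.

```bash
python3 -m jog '[[[0.0005,0,0.0025],0,0.0231],[[0.001,0,0.005],0,0.0231],[[0.002,0,0.0078],0,0.0231],[[0.0028,0,0.0104],0,0.0231]]' 20; python3 -m jog '[[[0.001,0,0.003],0,0.0231],[[0.002,0,0.0055],0,0.0231],[[0.0035,0,0.008],0,0.0231]]' 20; python3 - <<'E'
from h import *
im=snap('wrist','w9.png')
cv2.imwrite('pics/w9c.png',cv2.resize(im[60:280,180:330],None,fx=2.7,fy=2.7,interpolation=cv2.INTER_CUBIC))
t=snap('scene','s9.png');cv2.imwrite('pics/s9c.png',cv2.resize(t[140:230,240:340],None,fx=6,fy=6,interpolation=cv2.INTER_CUBIC))
E
```

```text
t: 9.03
position: [0.4733, 0.1177, 0.2124]
tool_rot: [0.98, 0.199, 0.001, -0.001]
contact_force: [0.1, -1.3, -0.5]
finger_gap: 0.0232
t: 9.28
position: [0.4765, 0.1191, 0.2041]
tool_rot: [0.98, 0.199, 0.001, -0.001]
contact_force: [-0.6, -0.1, 0.1]
finger_gap: 0.0229
```

View pics/w9c.png

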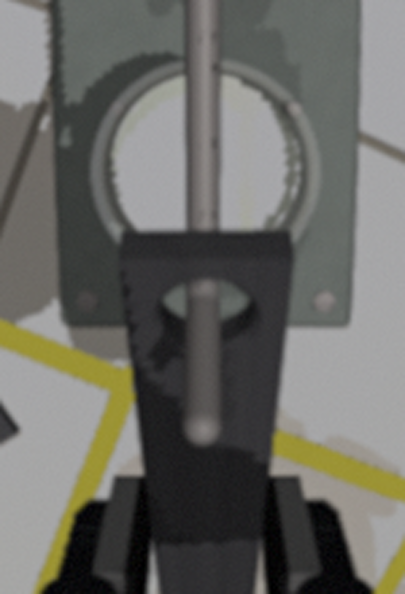

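View pics/s9c.png

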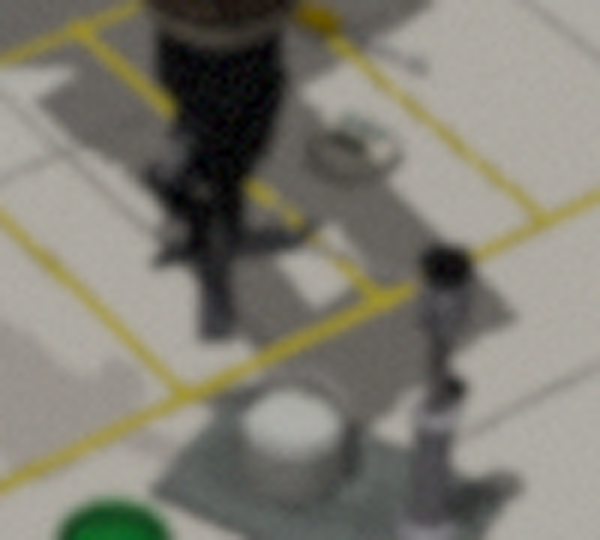

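```bash
python3 -m jog '[[[0.0015,0,0.0025],0,0.0231],[[0.0035,0,0.0055],0,0.0231],[[0.0055,0,0.008],0,0.0231],[[0.0055,0,0.008],0,0.0231]]' 20; python3 -m jog '[[[0,0,0],0,0.0234],[[0,0,0],0,0.0237],[[0,0,0],0,0.024],[[0,0,0],0,0.0243]]' 20; python3 - <<'E'
from h import *
im=snap('wrist','w10.png')
cv2.imwrite('pics/w10c.png',cv2.resize(im[60:280,180:330],None,fx=2.7,fy=2.7,interpolation=cv2.INTER_CUBIC))
t=snap('scene','s10.png');cv2.imwrite('pics/s10c.png',cv2.resize(t[140:230,240:340],None,fx=6,fy=6,interpolation=cv2.INTER_CUBIC))
E
```

```text
t: 9.72
position: [0.4819, 0.1214, 0.1955]
tool_rot: [0.98, 0.199, 0.0, -0.001]
contact_force: [-0.1, -0.5, -0.7]
finger_gap: 0.0233
t: 10.05
position: [0.482, 0.1214, 0.1956]
tool_rot: [0.98, 0.199, 0.001, -0.001]
contact_force: [0.2, 0.0, 0.4]
finger_gap: 0.0242
```

View pics/w10c.png

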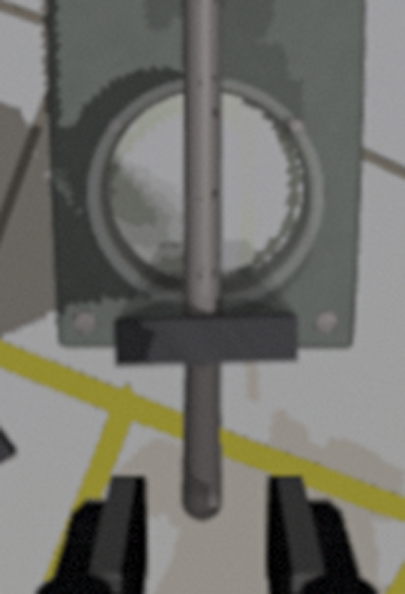

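View pics/s10c.png

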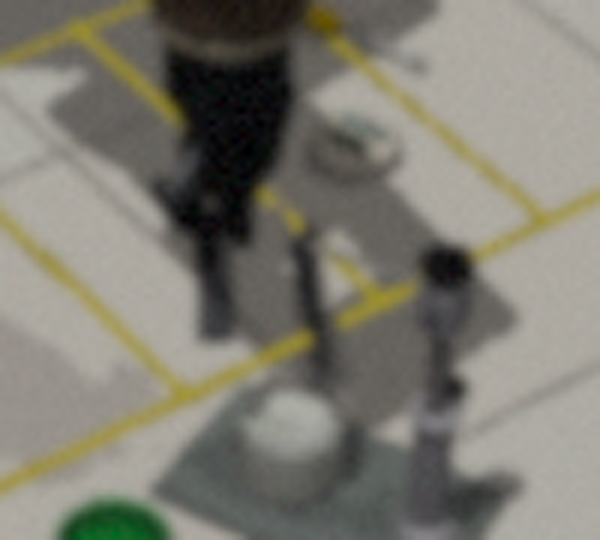

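It released cleanly and hangs on the hook, still swinging (edge-on at (310,190) in the scene). Opening and retreating straight up.

```bash
python3 -m jog '[[[0,0,-0.02],0,0.05],[[-0.002,0,-0.06],0,0.05],[[-0.005,0,-0.1],0,0.05],[[-0.01,0,-0.13],0,0.05],[[-0.01,0,-0.13],0,0.05]]' 20; python3 - <<'E'
from h import *
im=snap('wrist','w11.png')
t=snap('scene','s11.png')
a=cv2.resize(im[0:300,130:380],None,fx=2,fy=2,interpolation=cv2.INTER_CUBIC)[:540]
b=cv2.resize(t[150:240,270:330],None,fx=4.5,fy=6,interpolation=cv2.INTER_CUBIC)
cv2.imwrite('pics/c11.png',np.hstack([a,b]))
E
```

```text
t: 10.57
position: [0.4745, 0.1175, 0.3316]
tool_rot: [0.98, 0.199, 0.005, -0.001]
contact_force: [1.2, 0.6, 0.7]
finger_gap: 0.0501
```

View pics/c11.png

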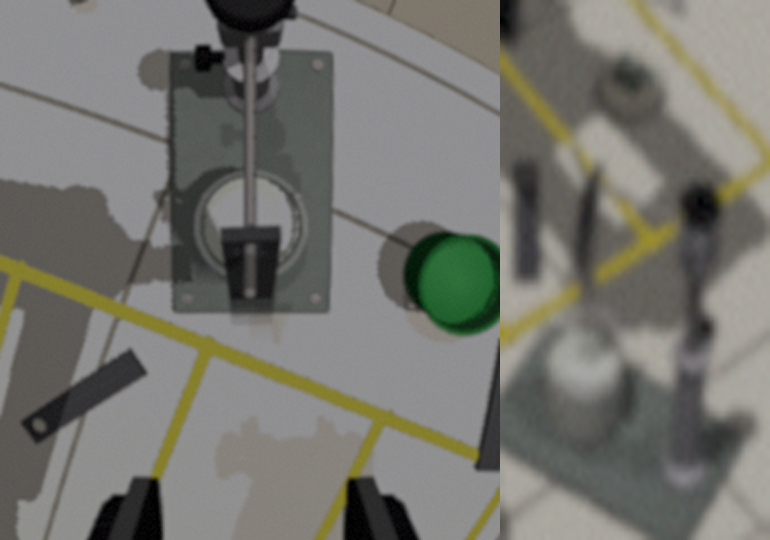

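```bash
python3 -m jog '[[[0.03,0,0],0,0],[[0.06,0,0],0,0],[[0.09,0,0],0,0],[[0.1,0,0],0,0],[[0.1,0,0],0,0],[[0.1,0,0],0,0],[[0.1,0,0],0,0],[[0.1,0,0],0,0]]' 20; python3 - <<'E'
from h import *
o=st();im=snap('wrist','w12.png')
import pickle; pickle.dump(o,open('o12.pkl','wb'))
t=snap('scene','s12.png')
b=cv2.resize(t[150:240,270:330],None,fx=4,fy=4,interpolation=cv2.INTER_CUBIC)
b=cv2.copyMakeBorder(b,0,24,0,0,cv2.BORDER_CONSTANT)
cv2.imwrite('pics/c12.png',np.hstack([im,b]))
E
```

```text
t: 11.33
position: [0.564, 0.1559, 0.3272]
tool_rot: [0.98, 0.199, 0.002, -0.001]
contact_force: [-0.6, -0.1, -0.9]
finger_gap: 0.0001
t 11.3333
position [0.564, 0.1559, 0.3272]
tool_rot [0.98, 0.1988, 0.0016, -0.0007]
qpos [0.217, 0.323, 1.6643, 0.0015, 1.151, 1.387]
contact_force [-0.5761, -0.0706, -0.8554]
finger_gap 0.0001
[[0.921, 0.39, 0.003], [0.39, -0.921, 0.002], [0.004, -0.001, -1.0]]
```

View pics/c12.png

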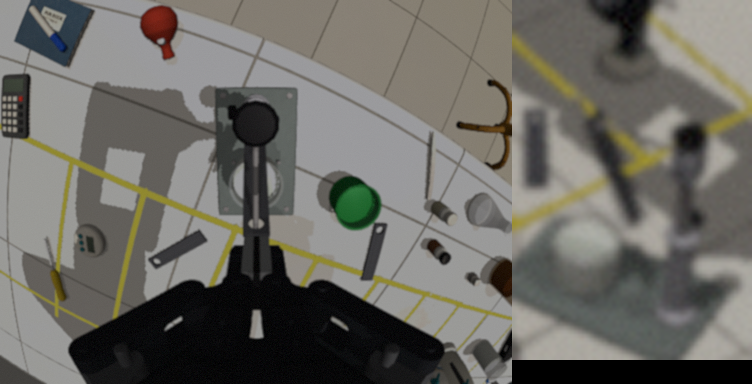

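The cap is at (256,123), straight ahead in the tool frame, and the coupon is still swinging (tilted in the scene inset). Measuring the cap.

```bash
python3 - <<'E'
from h import *
import pickle
o=pickle.load(open('o12.pkl','rb'));im=cv2.imread('pics/w12.png')
x0,y0=226,95
m=(im[y0:155,x0:286].max(axis=2)<50).astype(np.uint8)
m=cv2.morphologyEx(m,cv2.MORPH_OPEN,np.ones((9,9),np.uint8))
n,l,s,c=cv2.connectedComponentsWithStats(m);i=1+np.argmax(s[1:,4]);print(s[i],c[i]+[x0,y0])
cs,_=cv2.findContours((l==i).astype(np.uint8),cv2.RETR_EXTERNAL,cv2.CHAIN_APPROX_NONE)
(cx,cy),r=cv2.minEnclosingCircle(cs[0]);print(cx+x0,cy+y0,r)
Rt=Rot.from_quat(o['tool_rot']).as_matrix();P0=np.array(o['position'])
X=onz('wrist',cx+x0,cy+y0,.242,o);print(X.round(4),(Rt.T@(X-P0)).round(4), 'diam', np.linalg.norm(onz('wrist',cx+x0+r,cy+y0,.242,o)-onz('wrist',cx+x0-r,cy+y0,.242,o)))
t=onz('top',220.7,147.7,.242);print('top cap',t.round(4))
E
```

```text
[   2    7   50   45 1790] [253.54860335 122.98100559]
250.94339561462402 121.55094337463379 27.717084884643555
[0.621  0.1834 0.242 ] [ 0.0628 -0.0031  0.0854] diam 0.037901833479692226
top cap [0.6179 0.1776 0.242 ]
```

```bash
python3 -m jog '[[[0.03,0,0],0,0],[[0.055,0,0.01],0,0],[[0.0613,0,0.03],0,0],[[0.0613,0,0.042],0,0],[[0.0613,0,0.042],0,0],[[0.0613,0,0.042],0,0],[[0.0613,0,0.042],0,0],[[0.0613,0,0.042],0,0],[[0.0613,0,0.042],0,0],[[0.0613,0,0.042],0,0],[[0.0613,0,0.042],0,0],[[0.0613,0,0.042],0,0]]' 20; python3 -m jog '[[[0,0,0],0,0],[[0,0,0],0,0],[[0,0,0],0,0],[[0,0,0],0,0],[[0,0,0],0,0],[[0,0,0],0,0],[[0,0,0],0,0],[[0,0,0],0,0],[[0,0,0],0,0],[[0,0,0],0,0],[[0,0,0],0,0],[[0,0,0],0,0]]' 20;  python3 -m jog '[[[0,0,0],0,0],[[0,0,0],0,0],[[0,0,0],0,0],[[0,0,0],0,0],[[0,0,0],0,0],[[0,0,0],0,0],[[0,0,0],0,0],[[0,0,0],0,0],[[0,0,0],0,0],[[0,0,0],0,0],[[0,0,0],0,0],[[0,0,0],0,0]]' 20;python3 - <<'E'
from h import *
o=st();im=snap('wrist','w13.png')
t=snap('scene','s13.png')
b=cv2.resize(t[120:240,270:340],None,fx=3.2,fy=3.2,interpolation=cv2.INTER_CUBIC)
cv2.imwrite('pics/c13.png',np.hstack([im,b]))
E
```

```text
t: 12.43
position: [0.6211, 0.18, 0.2862]
tool_rot: [0.98, 0.199, 0.002, -0.001]
contact_force: [0.8, 0.2, -0.2]
finger_gap: -0.0002
t: 13.43
position: [0.6211, 0.18, 0.2862]
tool_rot: [0.98, 0.199, 0.002, -0.001]
contact_force: [0.8, -0.2, 0.6]
finger_gap: -0.0001
t: 14.43
position: [0.6211, 0.18, 0.2862]
tool_rot: [0.98, 0.199, 0.002, -0.001]
contact_force: [-0.2, -0.5, 0.0]
finger_gap: -0.0
t 14.4333
position [0.6211, 0.18, 0.2862]
tool_rot [0.98, 0.1988, 0.0023, -0.0007]
qpos [0.2345, 0.4467, 1.5747, 0.0015, 1.1156, 1.4044]
contact_force [-0.2365, -0.5377, 0.0286]
finger_gap -0.0
[[0.921, 0.39, 0.004], [0.39, -0.921, 0.002], [0.005, -0.001, -1.0]]
```

View pics/c13.png

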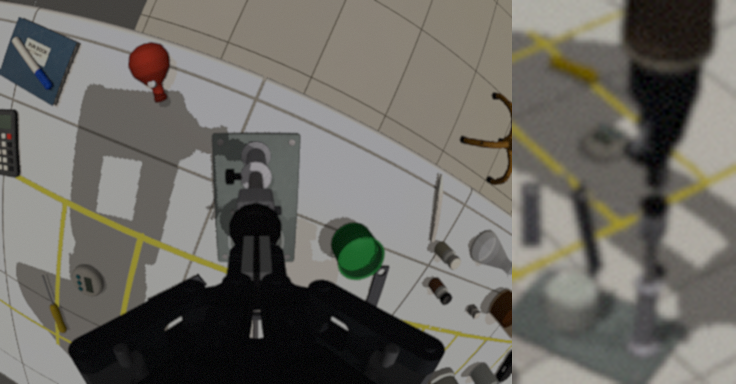

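Fingers are over the cap, seen at (256,225). The coupon at (585,228) in the inset still leans slightly, so I'll wait while tracking its pixels.

```bash
cat > sw.py <<'E'
from h import *
def ang(name):
    im=snap('scene',name); g=cv2.GaussianBlur(im,(3,3),0).max(axis=2)[172:207,282:304]
    return im
E
W='[[[0,0,0],0,0],[[0,0,0],0,0],[[0,0,0],0,0],[[0,0,0],0,0],[[0,0,0],0,0],[[0,0,0],0,0],[[0,0,0],0,0],[[0,0,0],0,0],[[0,0,0],0,0],[[0,0,0],0,0],[[0,0,0],0,0],[[0,0,0],0,0]]'
python3 -m jog '[[[0,0,0],0,0],[[0,0,0],0,0],[[0,0,0],0,0],[[0,0,0],0,0],[[0,0,0],0,0],[[0,0,0],0,0],[[0,0,0],0,0],[[0,0,0],0,0],[[0,0,0],0,0],[[0,0,0],0,0],[[0,0,0],0,0],[[0,0,0],0,0]]' >/dev/null
python3 -m jog '[[[0,0,0],0,0],[[0,0,0],0,0],[[0,0,0],0,0],[[0,0,0],0,0],[[0,0,0],0,0],[[0,0,0],0,0],[[0,0,0],0,0],[[0,0,0],0,0],[[0,0,0],0,0],[[0,0,0],0,0],[[0,0,0],0,0],[[0,0,0],0,0]]' | head -1
python3 - <<'E'
from h import *
F=[]
for k in range(8):
    F.append(snap('scene','s14_%d.png'%k)); F.append(F[-1]); bot.snapshot('top')
F=F[::2]
F=[cv2.resize(f[165:220,275:310],None,fx=5,fy=5,interpolation=cv2.INTER_CUBIC) for f in F]
cv2.imwrite('pics/c14.png',np.vstack([np.hstack(F[:4]),np.hstack(F[4:])]))
E
```

```text
t: 16.53
```

View pics/c14.png

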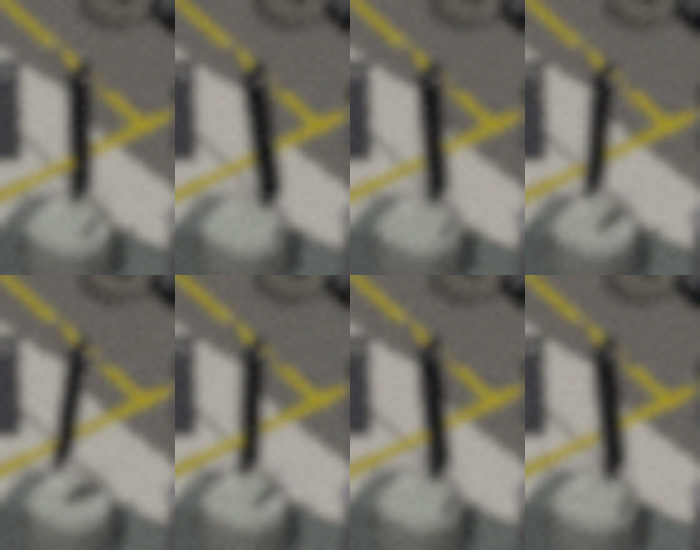

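The coupon is still swinging about ±3 px (±13 mm at the foot). Waiting longer.

```bash
for i in 1 2 3 4 5 6; do :; done
python3 -m jog '[[[0,0,0],0,0],[[0,0,0],0,0],[[0,0,0],0,0],[[0,0,0],0,0],[[0,0,0],0,0],[[0,0,0],0,0],[[0,0,0],0,0],[[0,0,0],0,0],[[0,0,0],0,0],[[0,0,0],0,0],[[0,0,0],0,0],[[0,0,0],0,0]]' >/dev/null
python3 -m jog '[[[0,0,0],0,0],[[0,0,0],0,0],[[0,0,0],0,0],[[0,0,0],0,0],[[0,0,0],0,0],[[0,0,0],0,0],[[0,0,0],0,0],[[0,0,0],0,0],[[0,0,0],0,0],[[0,0,0],0,0],[[0,0,0],0,0],[[0,0,0],0,0]]' >/dev/null
python3 -m jog '[[[0,0,0],0,0],[[0,0,0],0,0],[[0,0,0],0,0],[[0,0,0],0,0],[[0,0,0],0,0],[[0,0,0],0,0],[[0,0,0],0,0],[[0,0,0],0,0],[[0,0,0],0,0],[[0,0,0],0,0],[[0,0,0],0,0],[[0,0,0],0,0]]' >/dev/null
python3 -m jog '[[[0,0,0],0,0],[[0,0,0],0,0],[[0,0,0],0,0],[[0,0,0],0,0],[[0,0,0],0,0],[[0,0,0],0,0],[[0,0,0],0,0],[[0,0,0],0,0],[[0,0,0],0,0],[[0,0,0],0,0],[[0,0,0],0,0],[[0,0,0],0,0]]' | head -1
cat > sw.py <<'E'
from h import *
def cen(f,r0=197,r1=201):
    g=cv2.GaussianBlur(f,(3,3),0).max(axis=2)[r0:r1,284:302].astype(float); w=np.clip(70-g,0,None); return (w.sum(0)@np.arange(284,302)/max(w.sum(),1e-6)).round(2)
if __name__=='__main__':
    print('old',[cen(cv2.imread('pics/s14_%d.png'%k)) for k in range(8)])
    F=[bot.snapshot('scene') for k in range(12)]
    print([cen(f) for f in F],bot.get_obs()['t'])
E
python3 sw.py
```

```text
t: 21.33
old [np.float64(290.68), np.float64(292.94), np.float64(291.62), np.float64(288.57), np.float64(287.71), np.float64(289.62), np.float64(292.07), np.float64(292.13)]
[np.float64(289.91), np.float64(289.95), np.float64(289.91), np.float64(289.94), np.float64(289.94), np.float64(289.96), np.float64(289.94), np.float64(289.87), np.float64(289.95), np.float64(289.92), np.float64(289.94), np.float64(289.89)] 21.9333
```

The foot pixel is steady within 0.05 px, so the coupon is still. Pressing the cap down slowly.

```bash
python3 -m jog '[[[0,0,0.006],0,0],[[0,0,0.012],0,0],[[0,0,0.014],0,0],[[0,0,0.016],0,0],[[0,0,0.018],0,0],[[0,0,0.020],0,0],[[0,0,0.022],0,0],[[0,0,0.024],0,0]]' 20
```

```text
t: 22.6
position: [0.6213, 0.18, 0.2623]
tool_rot: [0.98, 0.199, 0.002, -0.001]
contact_force: [-2.5, -2.1, 6.4]
finger_gap: -0.0001
```

```bash
python3 -m jog '[[[0,0,0.002],0,0],[[0,0,0.005],0,0],[[0,0,0.008],0,0],[[0,0,0.011],0,0],[[0,0,0.014],0,0],[[0,0,0.017],0,0],[[0,0,0.020],0,0],[[0,0,0.023],0,0],[[0,0,0.026],0,0],[[0,0,0.029],0,0],[[0,0,0.032],0,0],[[0,0,0.035],0,0]]' 20
```

```text
t: 23.6
position: [0.6213, 0.18, 0.2273]
tool_rot: [0.98, 0.199, 0.002, -0.001]
contact_force: [-2.4, -1.4, 5.8]
finger_gap: -0.0001
```

```bash
python3 -m jog '[[[0,0,0.003],0,0],[[0,0,0.006],0,0],[[0,0,0.009],0,0],[[0,0,0.012],0,0],[[0,0,0.015],0,0],[[0,0,0.018],0,0],[[0,0,0.020],0,0]]' 20;python3 -m jog '[[[0,0,0.001],0,0],[[0,0,0.002],0,0],[[0,0,0.003],0,0]]' 20; python3 - <<'E'
from h import *
im=snap('wrist','w16.png')
t=snap('scene','s16.png')
b=cv2.resize(t[120:240,270:340],None,fx=3.2,fy=3.2,interpolation=cv2.INTER_CUBIC)
cv2.imwrite('pics/c16.png',np.hstack([im,b]))
E
```

```text
t: 24.18
position: [0.6213, 0.18, 0.2072]
tool_rot: [0.98, 0.199, 0.002, -0.001]
contact_force: [-1.8, -1.5, 5.6]
finger_gap: -0.0001
t: 24.43
position: [0.6213, 0.18, 0.2043]
tool_rot: [0.98, 0.199, 0.002, -0.001]
contact_force: [-1.9, -1.1, 4.3]
finger_gap: 0.0001
```

View pics/c16.png

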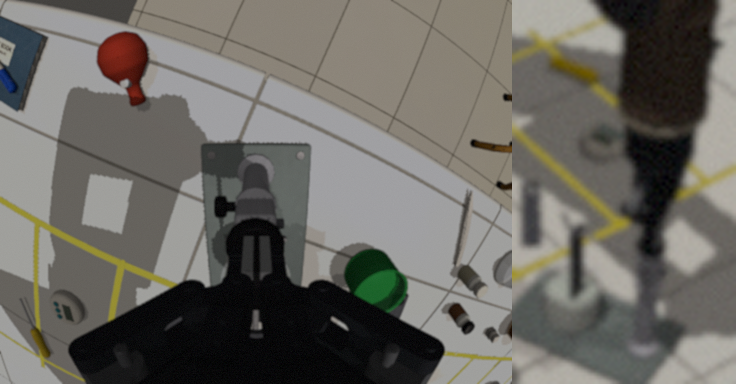

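The coupon is dipping into the beaker, at (577,262) in the inset. Continuing to the stop in small steps.

```bash
python3 -m jog '[[[0,0,0.001],0,0],[[0,0,0.002],0,0]]' 20; python3 -m jog '[[[0,0,0.001],0,0],[[0,0,0.0015],0,0]]' 20
```

```text
t: 24.7
position: [0.6213, 0.18, 0.2021]
tool_rot: [0.98, 0.199, 0.002, -0.001]
contact_force: [-2.4, -0.9, 5.4]
finger_gap: -0.0002
t: 24.87
position: [0.6214, 0.1801, 0.2018]
tool_rot: [0.98, 0.199, 0.003, -0.001]
contact_force: [-10.6, -2.3, 28.2]
finger_gap: -0.0003
```

The force jumped to 28 N at TCP 0.2018, which puts the tips at 0.177 (= 0.242 − 0.065), so the rod is on its stop. Retreating straight up.

```bash
python3 -m jog '[[[0,0,-0.002],0,0],[[0,0,-0.01],0,0],[[0,0,-0.03],0,0],[[0,0,-0.06],0,0],[[0,0,-0.1],0,0],[[0,0,-0.14],0,0],[[0,0,-0.16],0,0],[[0,0,-0.16],0,0]]' 20; python3 -m jog '[[[-0.04,0,0],0,0],[[-0.08,0,0],0,0],[[-0.11,0,0],0,0],[[-0.13,0,0],0,0],[[-0.13,0,0],0,0],[[-0.13,0,0],0,0],[[-0.13,0,0],0,0],[[-0.13,0,0],0,0],[[-0.13,0,0],0,0],[[-0.13,0,0],0,0],[[-0.13,0,0],0,0],[[-0.13,0,0],0,0]]' 20; python3 - <<'E'
from h import *
o=st();import pickle; pickle.dump(o,open('o17.pkl','wb'))
im=snap('wrist','w17.png')
t=snap('scene','s17.png')
b=cv2.resize(t[140:240,265:340],None,fx=3.84,fy=3.84,interpolation=cv2.INTER_CUBIC)
cv2.imwrite('pics/c17.png',np.hstack([im,b]))
cv2.imwrite('pics/w17c.png',cv2.resize(im[20:240,180:330],None,fx=2.7,fy=2.7,interpolation=cv2.INTER_CUBIC))
E
```

```text
t: 25.53
position: [0.6226, 0.1802, 0.3679]
tool_rot: [0.98, 0.199, 0.007, -0.001]
contact_force: [0.2, -0.3, 0.3]
finger_gap: 0.0002
t: 26.53
position: [0.503, 0.1296, 0.3659]
tool_rot: [0.98, 0.199, 0.007, -0.001]
contact_force: [-0.8, -0.4, -0.7]
finger_gap: 0.0004
t 26.5333
position [0.503, 0.1296, 0.3659]
tool_rot [0.98, 0.1989, 0.0068, -0.0008]
qpos [0.1927, 0.187, 1.7546, 0.0019, 1.1864, 1.3624]
contact_force [-0.7551, -0.4034, -0.7208]
finger_gap 0.0004
[[0.921, 0.39, 0.013], [0.39, -0.921, 0.004], [0.014, 0.001, -1.0]]
```

View pics/c17.png

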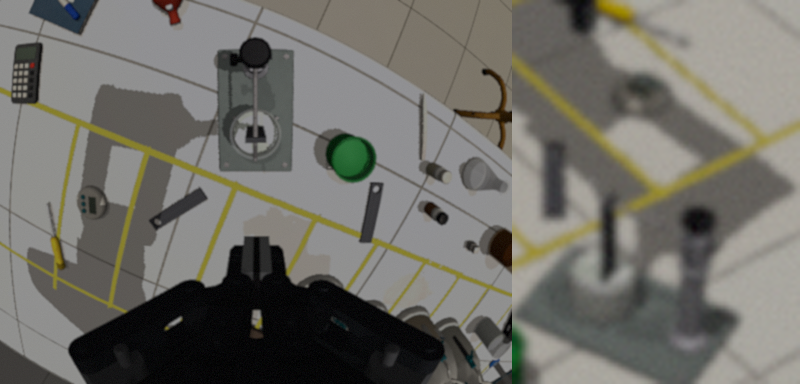

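View pics/w17c.png

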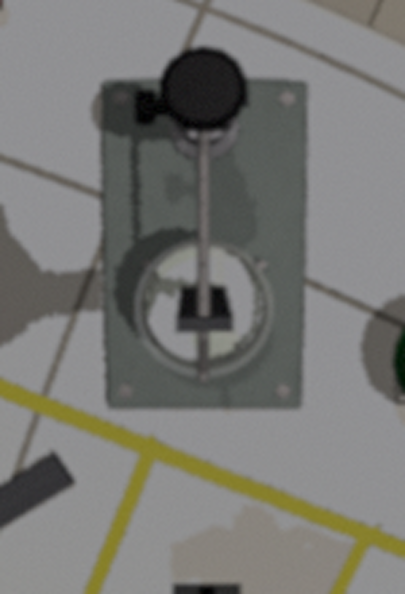

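The rod is down and the coupon is in the beaker: top at (255,133), hook tip at (255,157) in the wrist view. Now checking stillness and geometry after a wait.

```bash
python3 -m jog '[[[0,0,-0.04],0,0],[[0,0,-0.08],0,0],[[0,0,-0.08],0,0],[[0,0,-0.08],0,0],[[0,0,-0.08],0,0],[[0,0,-0.08],0,0],[[0,0,-0.08],0,0],[[0,0,-0.08],0,0],[[0,0,-0.08],0,0],[[0,0,-0.08],0,0],[[0,0,-0.08],0,0],[[0,0,-0.08],0,0]]' >/dev/null
python3 -m jog '[[[0,0,0],0,0],[[0,0,0],0,0],[[0,0,0],0,0],[[0,0,0],0,0],[[0,0,0],0,0],[[0,0,0],0,0],[[0,0,0],0,0],[[0,0,0],0,0],[[0,0,0],0,0],[[0,0,0],0,0],[[0,0,0],0,0],[[0,0,0],0,0]]' >/dev/null
python3 -m jog '[[[0,0,0],0,0],[[0,0,0],0,0],[[0,0,0],0,0],[[0,0,0],0,0],[[0,0,0],0,0],[[0,0,0],0,0],[[0,0,0],0,0],[[0,0,0],0,0],[[0,0,0],0,0],[[0,0,0],0,0],[[0,0,0],0,0],[[0,0,0],0,0]]' 
python3 - <<'E'
from h import *
from sw import cen
F=[bot.snapshot('scene') for k in range(10)]
for r in [(194,198),(206,211)]: print(r,[float(cen(f,*r)) for f in F])
cv2.imwrite('pics/s18.png',F[-1])
o=st(); im=snap('wrist','w18.png'); snap('top','t18.png')
import pickle; pickle.dump(o,open('o18.pkl','wb'))
a=cv2.resize(im[60:190,190:320],None,fx=4,fy=4,interpolation=cv2.INTER_CUBIC)
b=cv2.resize(F[-1][175:230,265:310],None,fx=6,fy=9.4545,interpolation=cv2.INTER_CUBIC)[:520]
b=cv2.resize(F[-1][175:227,265:310],(450,520),interpolation=cv2.INTER_CUBIC) if False else cv2.resize(F[-1][175:240,265:300],(280,520),interpolation=cv2.INTER_CUBIC)
cv2.imwrite('pics/c18.png',np.hstack([a,b]))
# geometry from o17
o=pickle.load(open('o17.pkl','rb'))
q=lambda a,b,z:onz('wrist',a/2.7+180,b/2.7+20,z,o).round(4)
tip=q(204,372,.165);print('tip',tip,'coupon top edges',q(178,331,.1505),q(233,331,.1505),'cap',q(203,89,.177))
E
```

```text
t: 29.63
position: [0.5019, 0.1292, 0.4459]
tool_rot: [0.98, 0.199, 0.007, -0.001]
contact_force: [-0.6, 0.0, -0.3]
finger_gap: -0.0
(194, 198) [289.54, 289.55, 289.54, 289.53, 289.53, 289.52, 289.54, 289.53, 289.53, 289.53]
(206, 211) [289.78, 289.79, 289.79, 289.81, 289.79, 289.79, 289.8, 289.79, 289.82, 289.82]
t 30.1333
position [0.5019, 0.1292, 0.4459]
tool_rot [0.98, 0.1988, 0.0068, -0.0008]
qpos [0.1923, 0.1376, 1.6239, 0.0018, 1.3665, 1.3624]
contact_force [0.1159, 0.0638, 0.093]
finger_gap 0.0002
[[0.921, 0.39, 0.013], [0.39, -0.921, 0.004], [0.014, 0.001, -1.0]]
tip [0.5157 0.1348 0.165 ] coupon top edges [0.5249 0.1505 0.1505] [0.5339 0.1292 0.1505] cap [0.6191 0.1789 0.177 ]
```

View pics/c18.png

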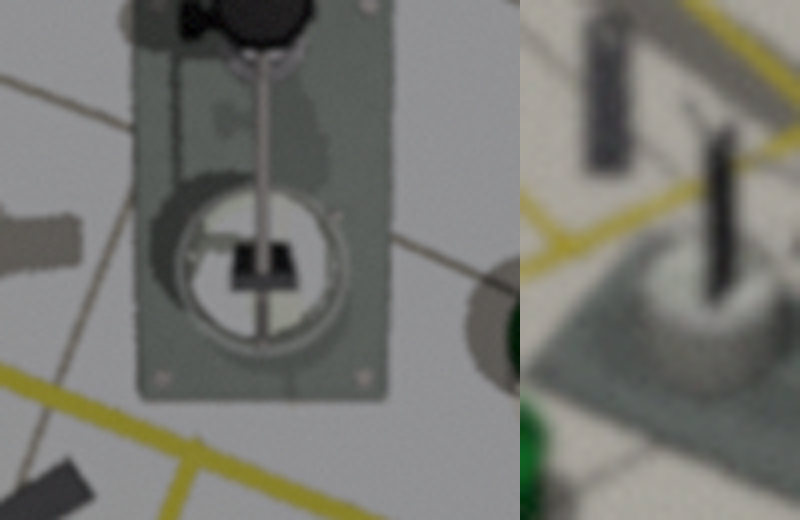

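View pics/t18.png

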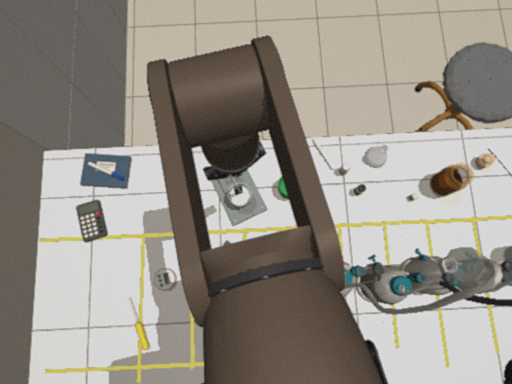

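```bash
python3 - <<'E'
from h import *
for z in (.1505,.12,.09,.06,.045): print(z,np.round(proj('scene',[.5285,.1405,z]),2))
b0=cv2.imread('pics/top0.png');b1=cv2.imread('pics/t18.png')
for n,(u,v) in {'flask':(376,156),'vial_b':(343,170),'vial_a':(360,189)}.items():
    print(n,cv2.absdiff(b0,b1)[v-10:v+11,u-10:u+11].max(axis=2).max())
E
```

```text
0.1505 [288.48 191.45]
0.12 [288.25 197.53]
0.09 [288.02 203.37]
0.06 [287.81 209.09]
0.045 [287.7  211.91]
flask 74
vial_b 77
vial_a 75
```

```bash
python3 - <<'E'
from h import *
b0=cv2.imread('pics/top0.png');b1=cv2.imread('pics/t18.png')
s0=cv2.imread('pics/scene0.png');s1=cv2.imread('pics/s18.png')
for nm,A,B,L in [('top',b0,b1,{'flask':(376,156),'vial_b':(343,170),'vial_a':(360,189),'pen':(411,197)}),('scene',s0,s1,{'flask':(203,288),'vial_a':(205,258),'vial_b':(224,266),'green':(259,235)})]:
  for n,(u,v) in L.items():
    a=A[v-12:v+13,u-12:u+13].astype(np.float32).mean(2);b=B[v-12:v+13,u-12:u+13].astype(np.float32).mean(2)
    print(nm,n,np.round(cv2.phaseCorrelate(a-a.mean(),b-b.mean()),2),abs(a-b).mean().round(1),(b-a).mean().round(1))
p=[cv2.resize(x[140:205,330:420],None,fx=4,fy=4) for x in (b0,b1)]
cv2.imwrite('pics/cmp.png',np.hstack(p))
# coupon axis by edges
g=cv2.GaussianBlur(s1,(3,3),0).max(axis=2).astype(float)
for r in range(190,213,2):
    row=g[r,280:300]; print(r,np.round(row[3:17]).astype(int).tolist())
E
```

```text
Traceback (most recent call last):
ValueError: setting an array element with a sequence. The requested array has an inhomogeneous shape after 1 dimensions. The detected shape was (2,) + inhomogeneous part.
```

```bash
python3 - <<'E'
from h import *
b0=cv2.imread('pics/top0.png');b1=cv2.imread('pics/t18.png')
s0=cv2.imread('pics/scene0.png');s1=cv2.imread('pics/s18.png')
for nm,A,B,L in [('top',b0,b1,{'flask':(376,156),'vial_b':(343,170),'vial_a':(360,189),'pen':(411,197)}),('scene',s0,s1,{'flask':(203,288),'vial_a':(205,258),'vial_b':(224,266),'green':(259,235)})]:
  for n,(u,v) in L.items():
    a=A[v-12:v+13,u-12:u+13].astype(np.float32).mean(2);b=B[v-12:v+13,u-12:u+13].astype(np.float32).mean(2)
    sh,_=cv2.phaseCorrelate(a-a.mean(),b-b.mean()); print(nm,n,np.round(sh,2),abs(a-b).mean().round(1),(b-a).mean().round(1))
p=[cv2.resize(x[140:205,330:420],None,fx=4,fy=4) for x in (b0,b1)]
cv2.imwrite('pics/cmp.png',np.hstack(p))
g=cv2.GaussianBlur(s1,(3,3),0).max(axis=2).astype(float)
for r in range(190,213,2):
    row=g[r,280:300]; print(r,np.round(row[3:17]).astype(int).tolist())
E
```

```text
top flask [0.55 0.35] 55.6 55.6
top vial_b [0.42 0.61] 60.4 60.4
top vial_a [0.36 0.52] 57.4 57.4
top pen [0.74 0.44] 61.9 61.9
scene flask [0.42 0.43] 5.2 5.2
scene vial_a [0.37 0.67] 5.4 5.4
scene vial_b [0.37 0.55] 5.5 5.5
scene green [0.51 0.56] 4.0 3.1
190 [167, 164, 156, 145, 137, 136, 134, 126, 124, 131, 137, 133, 124, 114]
192 [165, 167, 163, 152, 131, 108, 89, 83, 96, 123, 144, 151, 148, 142]
194 [155, 160, 161, 150, 124, 88, 61, 60, 83, 113, 131, 138, 140, 142]
196 [152, 152, 154, 146, 120, 82, 51, 48, 75, 112, 136, 145, 145, 144]
198 [158, 155, 151, 140, 115, 78, 49, 47, 77, 119, 149, 162, 164, 164]
200 [158, 157, 154, 142, 117, 83, 53, 49, 78, 119, 150, 164, 167, 167]
202 [150, 150, 149, 141, 119, 85, 55, 48, 74, 113, 144, 160, 164, 164]
204 [128, 134, 139, 135, 115, 83, 53, 43, 62, 96, 124, 142, 152, 157]
206 [131, 143, 150, 145, 124, 90, 58, 45, 59, 87, 110, 123, 132, 142]
208 [150, 154, 154, 146, 124, 89, 56, 47, 64, 93, 115, 126, 130, 134]
210 [148, 150, 148, 139, 117, 85, 61, 62, 86, 116, 138, 146, 142, 132]
212 [141, 146, 146, 139, 122, 101, 93, 105, 127, 144, 148, 142, 128, 109]
```

View pics/cmp.png

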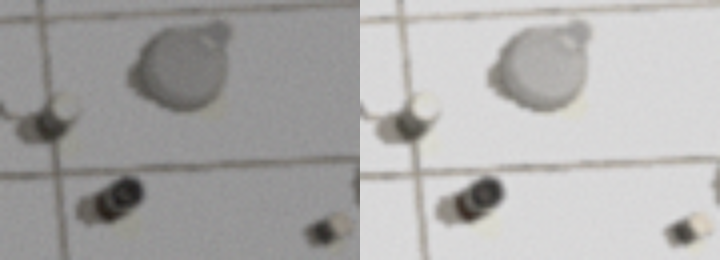

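```bash
python3 -c "
from cell import bot
print(bot.get_obs()['t']); print(bot.job_done())"
```

```text
30.2333
the job is handed in; nothing more can be done
None
```

I hung the farthest strip (0.58 m from the base) on the hook with the rod up, waited until it was still, then pressed the cap down to its stop. I handed the job in at 30.2 s. The force on the cap was about 6 N while it slid and 28 N at the stop; the tips stopped at 0.177 m, which is 65 mm down.

**Last checks that passed**
- **Position:** the coupon's top is within 2 mm of the hook's bend in plan view. It hangs well inside the beaker, with no glass contact visible.
- **Stillness:** its position in the image moved less than 0.05 px over ten frames.
- **Surroundings:** the beaker is in its place. The flask and vials look unmoved, and the image differences there were only a change in exposure.
- **Robot:** the gripper is well clear, with the tool point at 0.446 m.

**Small disagreement:** in the scene view the coupon's edge leans about 0.6 px (roughly 2°) from the computed plumb line. That is near the limit of the image and the calibration, or it could be the hook bar's slight slope. I left it as it was.

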